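# Refit the lid of a film developing tank and take off only its pouring cap

### The job

The film in the steel developing tank is already fixed and now needs washing, so take the black lid with the red pouring cap riding on it, lower the two together gently onto the tank until the lid sits fully home, and let go of the lid. Then grip the red cap and lift it off alone, leaving the black lid seated and untouched, and finish still holding the cap level in the gripper, a hand's breadth (10 cm) above where it sat, so that wash water can be poured in. Leave the tank standing where it is and do not disturb the bottle, the measuring cylinder, the spare reel or the timer.

Things in the scene. Friction and masses are not known exactly. Their poses are not given: they have to be found in the camera images.
- tank: Open round steel film developing tank, upright and loose on the grey bench mat (mat top 3 mm above the bench), about 0.4 kg with a wire reel inside. Outside diameter 88 mm, height 66 mm, wall 2.5 mm; the reel's top is 15 mm below the rim. Origin: centre of its underside, z up.
- lid: Black lid (inner lid), 0.12 kg, at the start skirt-down on the grey mat, cap on. Origin: centre of the skirt's lower edge, z up. Skirt 98 mm outside, 93 inside (102 and 97 at the flared lower edge) goes over the tank's rim; flange, underside 16 mm, top 20 mm above the origin; fully home, the flange rests on the tank's rim, so the lid's origin is 50 mm above the tank's, on its axis.
- lid_shoulder (a point): Middle of the lid's round solid shoulder, the place to grip the lid: 60 mm in diameter, from the flange's top (10 mm below this point) to 10 mm above it; 30 mm above the lid's origin. On the shoulder stands the pouring neck, 37 mm in diameter, 14 mm high, under the cap.
- cap: Red pouring cap (outer lid), 30 g: 47 mm in diameter, 20 mm high, hollow below. It slips loosely (2 mm play) over the lid's neck, rests on the neck's top by its weight and comes straight up: no thread or catch. Origin: centre of its lower edge, z up; on the lid it is 42 mm above the lid's origin, 2 mm above the shoulder's top.
- bottle: Bystander: brown glass bottle with black cap, 68 mm diameter, 155 mm high, standing on the bench to one side of the mat. Origin: centre of its underside.
- graduate: Bystander: clear plastic measuring cylinder, foot 76 mm diameter, 110 mm high, standing on the bench to one side of the mat. Origin: centre of its underside.
- reel: Bystander: empty spare steel film reel, 78 mm diameter, 44 mm high, on the bench beyond the mat. Origin: centre of its underside.
- timer: Bystander: white box timer, 50 x 95 mm and 54 mm high, on the bench beyond the mat. Origin: centre of its underside.
Things that resemble listed ones, but are neither listed nor needed, are in the scene too. What is shaped like the lid but purple is not meant. Of the things that look like the cap, the smaller one is meant.

How it is judged:
By the outcome, as a careful person would: the job done as asked, in the order asked, and still so for the second after the job is handed in, while the arm keeps its last pose, push and grip.
It also fails if it takes over 51 s, if anything falls off the work surface, if the arm or the gripper's body presses on something with over 40 N, if the wrist force passes 120 N, or if a joint passes its speed limit or range.

### The arm

A 7-joint arm with a two-finger parallel gripper is mounted at the origin on the work surface. World frame = base frame: x ahead of the robot, y to its left, z up, the work surface at z = 0. Lengths are in mm, angles in rad, forces in N, time in s.
With the tool pointing down it reaches from about 425 to 875 mm from the base axis. Payload 4.7 kg.
Tool frame: the origin (TCP) lies between the finger pads; the fingertips stand 11 mm ahead of it and the grasp point (between the pads) lies 8 mm behind it; z points along the fingers, y is the line along which they close (so a half turn about z gives the same grasp; the last joint's range is limited). The gripper opens to 85 mm and grips with 20 to 120 N. Pads are 22 mm wide; open, the fingers measure 114 mm over their backs; the gripper's body (76 mm by 85 mm) begins 54 mm behind the grasp point. The pads swing forward as they close: fully open they stand 13 mm farther back than shut.
Start: joints at [1.328, 0.321, -0.07, 1.45, 0.023, 1.371, -0.057], TCP at [165.07, -628.709, 242.349] pointing down, gripper open.
Joint ranges: [-2.86, 2.86], [-0.3, 2.09], [-1.38, 1.24], [0.06, 2.45], [-1.56, 4.7], [0.09, 2.05], [-2.69, 2.69]. Speed limits (rad/s): [2.57, 2.57, 3.14, 3.14, 3.14, 3.14, 3.14].

### API

Orientations are given as a rotation vector (axis times angle).
In Python, from rig import manip gives the robot as it stands.
- The arm moves only by the tool step_arm, never from a script. Its argument "motion" is a list of rows, each a list of 4 numbers: the shift along the tool's x, y, z in cm, then the turn about the tool's z in rad. A call has 1 to 5 rows; each row shifts and turns the commanded pose from where the row before left it, along the tool's axes as they then stand; what a row does not reach is not made up. A row lasts 1/8 s, in which the tool goes at most 62.5 mm and 10.7 degrees, less where a joint would pass 70% of its speed; a pose out of reach is approached as far as the arm can. A call with a gripper value outside its range is refused whole. "grip" is the finger opening in cm, from 0 to 8.54, set as the call begins (left out, the last holds). The fingers move at their own pace and stop on an object; "newtons" is the grip in N (left out, the last holds). Time passes only in rows, so rows that do not move let the fingers close. It gives the time, the measured TCP pose, the force, the opening and the grip force at its end, in the units of the state.
- manip.read_state(): the state, without advancing time (a new reading comes with each control period).
- manip.capture(name): name is "side" or "top"; returns a dict with "color" (400x640x3 uint8, red, green, blue), "range_z" (400x640 float32, mm along the optical axis (not along the pixel's ray), 0 where there is no reading), "fx", "fy", "cx", "cy" (pixels), "distortion" ([k1, k2, p1, p2, k3] as OpenCV has them; the pictures are not rectified), "position" and "rotation" of the camera in the world. Camera axes: x right, y down, z forward; pixel columns grow to the right and rows downward; lengths in mm; the calibration is good to about 2 mm. A picture is of the moment at which its call begins.
- manip.finish_job(): hands the job in; it is judged then, once.
The state is a dict: "t": time; "qpos": joint angles; "joint_velocities": joint speeds; "joint_efforts": joint torques, N m; "position": TCP position; "tool_rot": TCP orientation; "force": force on the tool from outside, world axes, zero at the start; "moment": the same for the moment, N m; "opening": finger opening in mm; "gripper_force": force on a finger pad.
Only numpy, scipy, OpenCV 4.12 (cv2) and the standard library are available. Lean on these libraries where they do the work, as an engineer would, in place of code of your own. Each camera call takes 0.05 s, during which the arm holds its last target. There are 200 camera calls.

## Working session

There is one attempt and no reset: what is moved stays moved. The work goes in short steps, Python scripts to look and compute and a tool call to move; the robot and the scene stay as the last step left them, time stands still between calls to the robot, and variables do not carry over. Pictures are saved under pics/ and viewed, at most 10 in all, crops included, and the job is handed in when it is done.

Besides the shell and the picture viewer there is one more tool, called by a JSON object that holds its "op" and its "data", one argument or row to a line. step_arm: Moves the arm, as the interface text tells. Its arguments: {"type":"object","properties":{"motion":{"type":"array","items":{"type":"array","items":{"type":"number"}}},"grip":{"type":"number"},"newtons":{"type":"number"}},"required":["motion"]}

```bash
mkdir -p pics; cat > h.py <<'E'
import sys; sys.path.insert(0,'.')
from rig import manip
import numpy as np, cv2
def cap(n,f=None):
    c=manip.capture(n)
    if f: cv2.imwrite('pics/'+f,c['color'][:,:,::-1])
    return c
def cloud(c):
    K=np.array([[c['fx'],0,c['cx']],[0,c['fy'],c['cy']],[0,0,1]])
    v,u=np.mgrid[:400,:640]
    p=np.stack([u,v],-1).reshape(-1,1,2).astype(np.float64)
    n=cv2.undistortPoints(p,K,np.array(c['distortion'])).reshape(400,640,2)
    z=c['range_z'].astype(float)
    P=np.dstack([n[...,0]*z,n[...,1]*z,z])
    R=np.array(c['rotation']); R=R if R.shape==(3,3) else cv2.Rodrigues(R)[0]
    W=P@R.T+np.array(c['position']); W[z==0]=np.nan
    return W
E
python3 - <<'E'
from h import *
a=cap('top','t0.png'); b=cap('side','s0.png')
np.savez('f0.npz',tw=cloud(a),sw=cloud(b),tc=a['color'],sc=b['color'])
for c in (a,b): print(c['position'],c['rotation'],c['fx'],c['distortion'])
print(manip.read_state())
E
```

```text
[ 409.53932654   -1.38996481 1046.88641093] [-2.1526961   2.16076267 -0.0895807 ] 428.01247904343415 [0.00447383 0.         0.         0.         0.        ]
[ 462.9990659  -676.75250428  884.07598499] [-2.4623567   0.0924152  -0.03832445] 458.4362719241022 [-0.13131238  0.          0.          0.          0.        ]
{'t': 0.1, 'qpos': array([ 1.32810329,  0.32176358, -0.07005113,  1.4515208 ,  0.02262158,
        1.3708065 , -0.05688427]), 'joint_velocities': array([-0.00074101, -0.00151538, -0.00094612, -0.00284731,  0.00047112,
       -0.0007101 , -0.00093236]), 'joint_efforts': array([ 1.02156484e-04, -4.94877112e+01, -3.83811202e-01, -3.15212703e+01,
        1.30676699e-02,  7.41798955e-03,  3.81236180e-05]), 'position': array([ 164.90073514, -628.27051215,  241.3392189 ]), 'tool_rot': array([-3.11406528e+00, -4.02071123e-01,  5.35669223e-04]), 'force': array([ 0.42524573, -0.46407268,  1.31765998]), 'moment': array([-0.04700252,  0.0002528 , -0.05339   ]), 'gripper_force': 0.0, 'opening': 85.55536090379304}
```

View pics/t0.png

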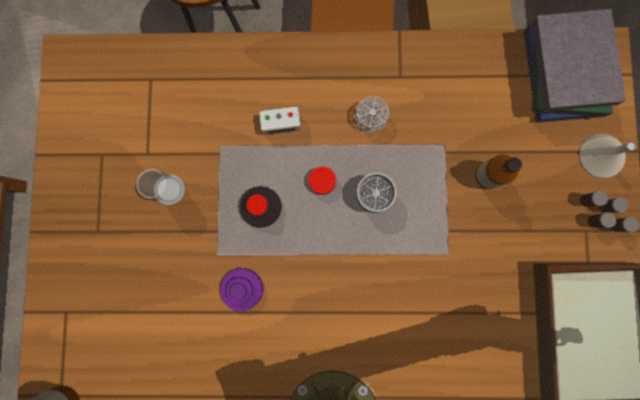

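View pics/s0.png

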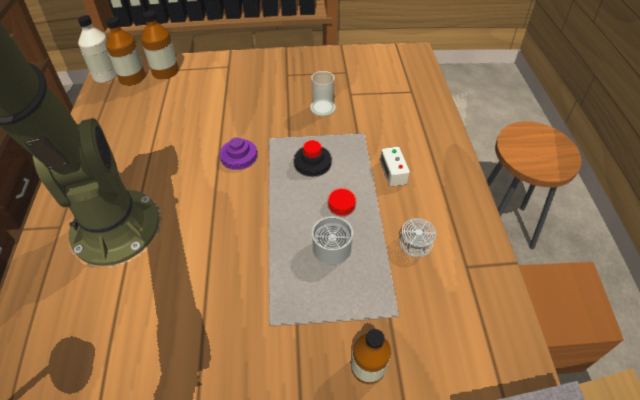

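The top view shows the lid at (260,207) with its cap at (257,205), the decoy red cap at (322,180), the tank at (377,193) and the purple decoy at (241,289). The side view agrees, with the lid at (313,158), the cap at (312,149) and the tank at (333,240). Next I'll measure positions from the depth data.

```bash
cat >> h.py <<'E'
from scipy.optimize import least_squares
def circ(P,r):
    """centre of a disc/ring boundary with radius r from its xy points (hull)"""
    h=cv2.convexHull(P.astype(np.float32)).reshape(-1,2)
    f=least_squares(lambda c:np.hypot(*(h-c[:2]).T)-c[2],[*h.mean(0),r],loss='soft_l1')
    return f.x
def report(W,C,regs):
    for name,(c,R,z0,z1,r) in regs.items():
        m=(np.hypot(W[...,0]-c[0],W[...,1]-c[1])<R)&(W[...,2]>z0)&(W[...,2]<z1)
        if m.sum()<10: print(name,'few',m.sum()); continue
        P=W[m]; print(name,m.sum(),'circ',circ(P[:,:2],r).round(1),'med',np.median(P,0).round(1),'col',np.median(C[m],0))
E
python3 - <<'E'
from h import *
d=np.load('f0.npz')
for n,px in (('t',dict(lid=(257,205),lidfl=(273,215),tank=(377,193),red=(322,180),mat=(300,230),timer=(280,119),reel=(372,114),bottle=(512,165),grad=(170,189))),('s',dict(cap=(312,149),tank=(333,240),red=(342,200),mat=(300,290)))):
    for k,(u,v) in px.items(): print(n,k,d[n+'w'][v,u].round(1))
L=d['tw'][205,257]; T=d['tw'][193,377]
for n in 'ts':
    print(n); report(d[n+'w'],d[n+'c'],dict(capt=(L,60,58,75,23.5),flange=(L,65,18,30,49),should=(L,50,36,48,30),rim=(T,60,63,78,44)))
E
```

```text
t lid [494.3 171.6  67.3]
t lidfl [473.9 140.7  21.2]
t tank [ 522.1 -106.1   55. ]
t red [556.6  22.4  32.3]
t mat [438.2  76.8   5.6]
t timer [702.  122.1  50.2]
t reel [714.5 -98.4  42.8]
t bottle [ 568.3 -377.9  154.4]
t grad [532.  373.5  70.9]
s cap [497.7 161.6  66.2]
s tank [ 527.5 -111.2   52.5]
s red [560.9  17.4  31.5]
s mat [ 4.491e+02 -2.007e+02  1.000e-01]
t
capt 325 circ [495.9 173.2  23. ] med [496.4 172.5  66. ] col [202.  28.  16.]
flange 794 circ [496.5 173.6  49.7] med [493.  168.8  23.9] col [48. 39. 38.]
should 155 circ [495.9 173.4  29.5] med [489.2 161.3  44. ] col [55. 37. 35.]
rim 192 circ [ 523.8 -102.9   44.2] med [ 528.6 -106.5   69. ] col [149. 145. 140.]
s
capt 219 circ [496.6 172.7  23.7] med [496.8 169.5  65.4] col [235.  12.  10.]
flange 451 circ [496.6 171.2  49.3] med [495.8 149.5  23.7] col [40. 38. 39.]
should 135 circ [496.6 172.7  30.3] med [496.3 153.2  43.2] col [39. 33. 34.]
rim 252 circ [ 524.9 -102.9   44.7] med [524.1 -95.7  68. ] col [171.  169.  156.5]
```

The two cameras agree to about 1 mm: the lid is at (496.3, 173.0) and the tank at (524.3, -102.9). I'll align the tool with the world axes (tool x = +x, tool y = -y) and swing round above everything.

{"op": "step_arm", "data": {
  "motion": [
    [0, 0, -2, 0.13],
    [0, 0, -1, 0.127],
    [4, -3, 0, 0],
    [4, -3, 0, 0],
    [4, -3, 0, 0]
  ],
  "grip": 8.5,
  "newtons": 40
}}

```text
t: 0.72
position: [286.1, -537.5, 271.8]
tool_rot: [-3.141, 0.001, 0.001]
force: [0.5, -0.5, -0.2]
opening: 84.7
gripper_force: 0.0
```

{"op": "step_arm", "data": {
  "motion": [
    [4, -4, 0, 0],
    [4, -4, 0, 0],
    [4, -4.5, 0, 0],
    [2.5, -5, 0, 0],
    [2, -5.5, 0, 0]
  ]
}}

```text
t: 1.35
position: [450.8, -306.9, 271.7]
tool_rot: [-3.141, -0.0, 0.001]
force: [0.6, 0.1, -0.7]
opening: 85.0
gripper_force: 0.0
```

{"op": "step_arm", "data": {
  "motion": [
    [1.5, -5.5, 0, 0],
    [1, -5.5, 0, 0],
    [1, -5.5, 0, 0],
    [0.5, -5.5, 0, 0],
    [0.5, -5.5, 0, 0]
  ]
}}

```text
t: 1.98
position: [494.9, -32.0, 272.0]
tool_rot: [3.141, -0.0, -0.0]
force: [0.6, -0.3, -0.1]
opening: 85.2
gripper_force: 0.0
```

{"op": "step_arm", "data": {
  "motion": [
    [0, -5.5, 0, 0],
    [0, -5.5, 0, 0],
    [0, -5.5, 0, 0],
    [0, -5, 0, 0],
    [0, 0, 0, 0]
  ]
}}

```text
t: 2.6
position: [493.6, 186.3, 272.2]
tool_rot: [-3.139, -0.013, 0.001]
force: [-0.4, -0.6, 0.1]
opening: 85.1
gripper_force: 0.0
```

{"op": "step_arm", "data": {
  "motion": [
    [0.3, 1.3, 4, 0],
    [0, 0, 5, 0],
    [0, 0, 4, 0],
    [0, 0, 3, 0],
    [0, 0, 0, 0]
  ],
  "grip": 7.4
}}

```text
t: 3.22
position: [496.4, 166.2, 109.9]
tool_rot: [3.14, -0.002, -0.009]
force: [-0.7, -0.8, 0.4]
opening: 73.8
gripper_force: 0.0
```

```bash
python3 - <<'E'
from h import *
s=manip.read_state(); print(s['position'],s['tool_rot'],s['opening'])
a=cap('top'); b=cap('side')
i=np.vstack([cv2.resize(a['color'][130:270,180:340],(640,560)),]);j=cv2.resize(b['color'][80:220,230:390],(640,560))
cv2.imwrite('pics/p1.png',cv2.resize(np.hstack([i,j]),(800,350))[:,:,::-1])
E
```

```text
[496.3771281  166.23300813 109.85850128] [ 3.13995689e+00 -2.29238279e-03 -8.81456185e-03] 73.75059779422931
```

View pics/p1.png

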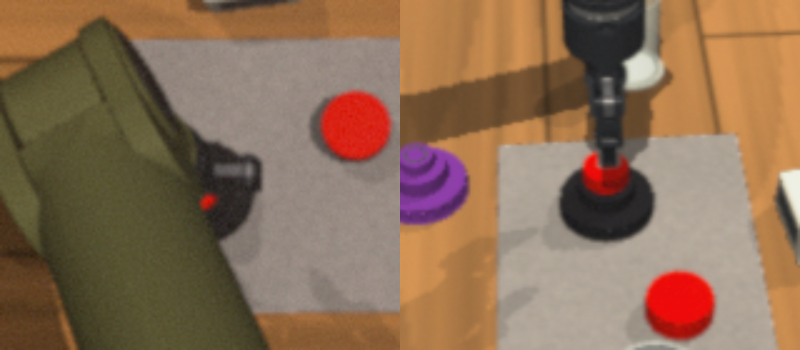

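The crops show the arm hiding most of the lid in the top view. In the side view the fingers are above the cap at (605,165), correct in x. TCP y needs +7 mm before I descend.

{"op": "step_arm", "data": {
  "motion": [
    [0, -0.7, 0, 0],
    [0, 0, 0, 0],
    [0, 0, 2, 0],
    [0, 0, 2, 0],
    [0, 0, 0, 0]
  ]
}}

```text
t: 3.95
position: [496.1, 174.4, 69.5]
tool_rot: [3.141, -0.0, -0.008]
force: [-0.3, 0.1, 0.9]
opening: 73.9
gripper_force: 0.0
```

{"op": "step_arm", "data": {
  "motion": [
    [0, 0.1, 1, 0],
    [0, 0, 1, 0],
    [0, 0, 0.8, 0],
    [0, 0, 0, 0]
  ]
}}

```text
t: 4.45
position: [497.7, 174.1, 43.5]
tool_rot: [3.141, -0.0, -0.002]
force: [-0.1, -0.9, -0.2]
opening: 73.8
gripper_force: 0.0
```

{"op": "step_arm", "data": {
  "motion": [
    [0, 0, 0.2, 0],
    [0, 0, 0.2, 0],
    [0, 0, 0, 0]
  ]
}}

```text
t: 4.82
position: [498.2, 174.2, 40.3]
tool_rot: [3.141, -0.0, 0.0]
force: [-1.3, -0.3, -0.2]
opening: 73.9
gripper_force: 0.0
```

{"op": "step_arm", "data": {
  "motion": [
    [-0.15, 0.1, 0, 0],
    [0, 0, 0, 0],
    [0, 0, 0.2, 0],
    [0, 0, 0, 0]
  ],
  "grip": 6.4
}}

```text
t: 5.32
position: [496.6, 173.2, 38.1]
tool_rot: [3.141, -0.0, -0.001]
force: [-0.2, -0.3, 0.0]
opening: 64.4
gripper_force: 0.0
```

```bash
python3 - <<'E'
from h import *
s=manip.read_state(); print(s['position'],s['opening'],s['force'])
b=cap('side')
cv2.imwrite('pics/p2.png',cv2.resize(b['color'][110:190,270:360],(720,640))[:560,:,::-1])
W=cloud(b); C=b['color']
m=(abs(W[...,0]-496)<60)&(abs(W[...,1]-173)<70)&(W[...,2]>15)&(W[...,2]<75)
# dark finger pts in column around y: lowest z on near finger
for y in range(110,180,5):
    k=m&(abs(W[...,1]-y)<2.5)&(abs(W[...,0]-496)<9)
    if k.sum(): print(y,k.sum(),W[k][:,2].round(0))
E
```

```text
[496.57282558 173.1694357   38.08824133] 64.41737962498874 [-0.15743905 -0.26075274  0.01215414]
120 2 [15. 16.]
125 33 [62. 62. 62. 59. 59. 56. 57. 54. 56. 54. 54. 52. 49. 48. 28. 26. 26. 24.
 25. 22. 21. 22. 22. 25. 20. 22. 19. 20. 16. 17. 16. 18. 16.]
130 33 [60. 61. 60. 56. 57. 57. 56. 47. 50. 49. 48. 45. 44. 44. 45. 43. 43. 41.
 42. 42. 40. 26. 25. 23. 25. 23. 23. 23. 21. 21. 20. 17. 16.]
135 16 [52. 51. 48. 42. 41. 36. 27. 26. 22. 25. 23. 26. 25. 25. 22. 22.]
140 10 [24. 26. 24. 27. 22. 23. 23. 21. 22. 23.]
145 3 [21. 23. 22.]
```

View pics/p2.png

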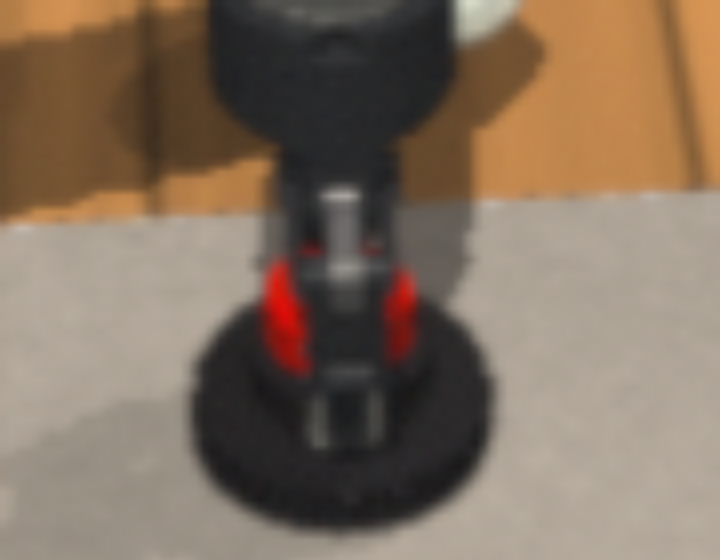

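The side crop shows the near fingertip at (345,445), beside the shoulder and still roughly 10 mm above the flange (tip z about 36). The cap is untouched between the fingers. I can go lower.

{"op": "step_arm", "data": {
  "motion": [
    [0, 0, 0.3, 0],
    [0, 0, 0.3, 0],
    [0, 0, 0, 0]
  ]
}}

```text
t: 5.75
position: [496.4, 173.2, 31.9]
tool_rot: [3.141, -0.0, -0.001]
force: [-0.7, 0.1, 0.2]
opening: 64.1
gripper_force: 0.0
```

{"op": "step_arm", "data": {
  "motion": [
    [0, 0, 0.1, 0],
    [0, 0, 0.1, 0],
    [0, 0, 0, 0]
  ]
}}

```text
t: 6.12
position: [496.7, 173.2, 30.2]
tool_rot: [3.141, -0.0, -0.0]
force: [-0.1, -0.2, 0.8]
opening: 64.3
gripper_force: 0.0
```

{"op": "step_arm", "data": {
  "motion": [
    [0, 0, 0.1, 0],
    [0, 0, 0.0, 0]
  ]
}}

```text
t: 6.38
position: [496.7, 173.2, 29.2]
tool_rot: [3.141, -0.0, -0.0]
force: [0.3, 0.0, 0.7]
opening: 63.9
gripper_force: 0.0
```

{"op": "step_arm", "data": {
  "motion": [
    [0, 0, 0, 0],
    [0, 0, 0, 0],
    [0, 0, 0, 0],
    [0, 0, 0, 0]
  ],
  "grip": 5.5,
  "newtons": 50
}}

```text
t: 6.88
position: [497.1, 173.9, 30.2]
tool_rot: [-3.141, -0.0, -0.002]
force: [-1.3, 0.7, 5.8]
opening: 58.2
gripper_force: 59.5
```

{"op": "step_arm", "data": {
  "motion": [
    [0, 0, -0.3, 0],
    [0, 0, -0.5, 0],
    [0, 0, -0.8, 0],
    [0, 0, -1, 0],
    [0, 0, 0, 0]
  ]
}}

```text
t: 7.5
position: [497.6, 173.5, 56.4]
tool_rot: [-3.141, 0.0, -0.003]
force: [-0.3, -0.2, -1.6]
opening: 58.3
gripper_force: 59.0
```

The lid is held: the force reading of -1.6 N matches its weight. Now I'll lift it and carry it smoothly to the tank.

{"op": "step_arm", "data": {
  "motion": [
    [0, 0, -1.5, 0],
    [0, 0, -2, 0],
    [0, 0, -2, 0],
    [0, 0, -2, 0],
    [0, 0, -1, 0]
  ]
}}

```text
t: 8.12
position: [497.5, 173.5, 142.3]
tool_rot: [-3.141, 0.0, -0.004]
force: [0.6, 0.8, -1.6]
opening: 58.7
gripper_force: 59.2
```

{"op": "step_arm", "data": {
  "motion": [
    [0, 0.7, 0, 0],
    [0.2, 1.5, 0, 0],
    [0.3, 2.5, 0, 0],
    [0.3, 3, 0, 0],
    [0.3, 3, 0, 0]
  ]
}}

```text
t: 8.75
position: [507.1, 63.8, 139.2]
tool_rot: [3.141, -0.002, -0.003]
force: [-0.1, -0.2, -1.8]
opening: 58.2
gripper_force: 59.2
```

{"op": "step_arm", "data": {
  "motion": [
    [0.3, 3, 0, 0],
    [0.3, 3, 0, 0],
    [0.3, 3, 0, 0],
    [0.3, 2.5, 0, 0],
    [0.3, 2, 0, 0]
  ]
}}

```text
t: 9.38
position: [521.8, -71.2, 139.3]
tool_rot: [3.141, -0.004, -0.003]
force: [-0.9, -0.4, -2.6]
opening: 58.4
gripper_force: 59.2
```

{"op": "step_arm", "data": {
  "motion": [
    [0.1, 1.5, 0, 0],
    [0, 1, 0, 0],
    [0, 0.5, 0, 0],
    [0, 0, 0, 0],
    [0, 0, 0, 0]
  ]
}}

```text
t: 10.0
position: [523.7, -97.9, 140.4]
tool_rot: [-3.141, -0.002, -0.0]
force: [0.6, 0.1, -0.9]
opening: 58.1
gripper_force: 59.2
```

```bash
python3 - <<'E'
from h import *
s=manip.read_state(); p=s['position'];print(p,s['tool_rot'],s['force'],s['moment'],s['opening'])
c={n:cap(n) for n in('top','side')}
z=p[2]-27
for n in c:
    print(n);report(cloud(c[n]),c[n]['color'],dict(capt=(p,60,z+57,z+68,23.5),flange=(p,60,z+14,z+25,49),rim=((524,-103),60,60,78,44)))
cv2.imwrite('pics/p3.png',cv2.resize(np.hstack([c['top']['color'][120:260,300:460],c['side']['color'][130:270,250:410]]),(800,350))[:,:,::-1])
E
```

```text
[523.71007407 -97.93736067 140.35410551] [-3.14141498e+00 -1.55446756e-03 -7.40506273e-05] [ 0.59251091  0.0942204  -0.92786441] [0.01513345 0.01492237 0.001238  ] 58.142544473587094
top
capt few 3
flange 237 circ [522.5 -99.2  50.2] med [500.5 -67.7 133.9] col [46. 40. 37.]
rim few 0
side
capt 69 circ [ 523.1 -106.7   26.9] med [507.3 -98.1 175.7] col [165.  25.  15.]
flange 744 circ [523.7 -99.6  49.7] med [ 517.8 -118.4  133.7] col [42. 40. 41.]
rim 153 circ [ 524.9 -104.6   43.6] med [ 521.9 -138.5   67.6] col [161. 160. 148.]
```

View pics/p3.png

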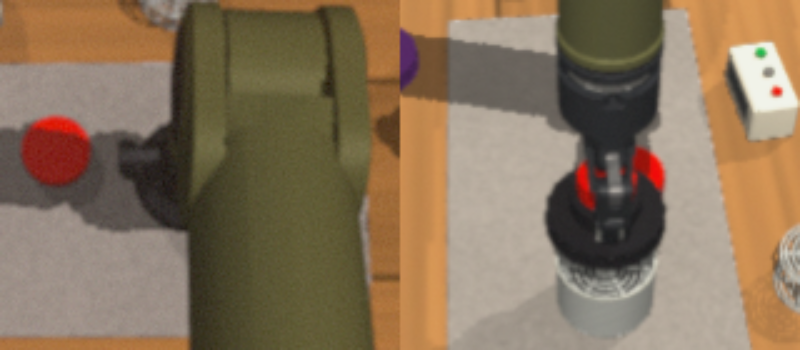

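The side crop shows the lid level above the tank with the cap riding at (600,180). The red patch at (650,165) is the decoy on the mat. Depth puts the lid origin about 27.3 mm below the TCP, so home is at TCP z of about 80. I'll trim x and y and lower.

{"op": "step_arm", "data": {
  "motion": [
    [0.1, 0.5, 0, 0],
    [0, 0, 1, 0],
    [0, 0, 1.5, 0],
    [0, 0, 0.8, 0],
    [0, 0, 0, 0]
  ]
}}

```text
t: 10.72
position: [523.8, -103.5, 106.0]
tool_rot: [-3.141, -0.0, 0.004]
force: [-0.4, 0.2, -1.6]
opening: 58.8
gripper_force: 59.2
```

{"op": "step_arm", "data": {
  "motion": [
    [0, 0, 0, 0],
    [0, 0, 0, 0]
  ]
}}

```text
t: 10.98
position: [525.1, -103.8, 107.8]
tool_rot: [3.141, -0.0, 0.001]
force: [-0.5, -0.8, -1.5]
opening: 58.3
gripper_force: 59.2
```

{"op": "step_arm", "data": {
  "motion": [
    [0, -0.1, 0.4, 0],
    [0, 0, 0.4, 0],
    [0, 0, 0.3, 0],
    [0, 0, 0, 0]
  ]
}}

```text
t: 11.48
position: [524.4, -102.7, 95.9]
tool_rot: [-3.141, 0.0, 0.001]
force: [-0.5, -0.5, -1.1]
opening: 59.0
gripper_force: 59.2
```

{"op": "step_arm", "data": {
  "motion": [
    [0, 0, 0.2, 0],
    [0, 0, 0.2, 0],
    [0, 0, 0, 0]
  ]
}}

```text
t: 11.85
position: [524.5, -102.8, 92.1]
tool_rot: [-3.142, 0.0, 0.001]
force: [0.2, -0.6, -2.8]
opening: 58.6
gripper_force: 59.2
```

{"op": "step_arm", "data": {
  "motion": [
    [0, 0, 0.2, 0],
    [0, 0, 0.2, 0],
    [0, 0, 0, 0]
  ]
}}

```text
t: 12.22
position: [524.5, -102.8, 88.0]
tool_rot: [-3.142, 0.0, 0.001]
force: [-0.9, 0.5, -1.4]
opening: 58.7
gripper_force: 59.2
```

The skirt has passed the rim with no contact force, so I'll continue to home.

{"op": "step_arm", "data": {
  "motion": [
    [0, 0, 0.2, 0],
    [0, 0, 0.2, 0],
    [0, 0, 0, 0]
  ]
}}

```text
t: 12.6
position: [524.5, -102.7, 84.1]
tool_rot: [-3.142, 0.0, 0.001]
force: [-0.4, 0.2, -1.2]
opening: 58.8
gripper_force: 59.2
```

{"op": "step_arm", "data": {
  "motion": [
    [0, 0, 0.1, 0],
    [0, 0, 0.1, 0],
    [0, 0, 0, 0]
  ]
}}

```text
t: 12.98
position: [524.6, -102.8, 82.2]
tool_rot: [3.142, -0.0, -0.0]
force: [-0.5, 0.5, -1.6]
opening: 58.2
gripper_force: 59.2
```

{"op": "step_arm", "data": {
  "motion": [
    [0, 0, 0.1, 0],
    [0, 0, 0.05, 0],
    [0, 0, 0, 0]
  ]
}}

```text
t: 13.35
position: [524.6, -102.8, 80.7]
tool_rot: [3.142, -0.0, -0.0]
force: [0.1, 0.4, -1.6]
opening: 58.2
gripper_force: 59.2
```

{"op": "step_arm", "data": {
  "motion": [
    [0, 0, 0.1, 0],
    [0, 0, 0, 0]
  ]
}}

```text
t: 13.6
position: [524.6, -102.8, 79.7]
tool_rot: [3.142, -0.0, -0.0]
force: [-0.3, 0.7, -1.0]
opening: 58.7
gripper_force: 59.2
```

{"op": "step_arm", "data": {
  "motion": [
    [0, 0, 0.1, 0],
    [0, 0, 0, 0]
  ]
}}

```text
t: 13.85
position: [524.7, -102.8, 79.5]
tool_rot: [3.141, -0.0, -0.0]
force: [-1.9, -0.1, 5.2]
opening: 58.6
gripper_force: 61.0
```

Contact at 5.2 N at the expected home height, so I'll release.

{"op": "step_arm", "data": {
  "motion": [
    [0, 0, 0, 0],
    [0, 0, 0, 0],
    [0, 0, 0, 0]
  ],
  "grip": 6.8
}}

```text
t: 14.22
position: [524.7, -102.8, 78.7]
tool_rot: [3.142, -0.0, 0.0]
force: [-0.3, 0.3, -0.1]
opening: 67.8
gripper_force: 0.0
```

{"op": "step_arm", "data": {
  "motion": [
    [0, 0, -0.5, 0],
    [0, 0, -1, 0],
    [0, 0, -1, 0],
    [0, 0, -0.5, 0],
    [0, 0, 0, 0]
  ]
}}

```text
t: 14.85
position: [525.0, -102.9, 109.5]
tool_rot: [3.141, -0.0, 0.002]
force: [-0.3, 0.6, -0.9]
opening: 68.5
gripper_force: 0.0
```

```bash
python3 - <<'E'
from h import *
s=manip.read_state(); p=s['position'];print(p,s['tool_rot'],s['force'],s['opening'])
c=cap('side'); W=cloud(c)
report(W,c['color'],dict(capt=(p,60,109,122,23.5),flange=(p,60,68,79,49),sh=(p,34,87,97,30)))
cv2.imwrite('pics/p4.png',cv2.resize(c['color'][160:270,270:400],(780,660))[:590,:,::-1])
E
```

```text
[ 525.03806007 -102.90008175  109.46211483] [ 3.14102970e+00 -4.41224769e-04  1.70545677e-03] [-0.27704497  0.62229091 -0.91785209] 68.48283559648412
capt 116 circ [ 523.  -120.    29.7] med [ 511.5 -110.1  115.2] col [183.5  20.5  10. ]
flange 737 circ [ 524.9 -104.6   49.7] med [ 520.8 -124.2   72.8] col [43. 41. 42.]
sh 113 circ [ 524.7 -104.4   29.2] med [ 509.1 -116.8   92.6] col [41. 38. 38.]
```

View pics/p4.png

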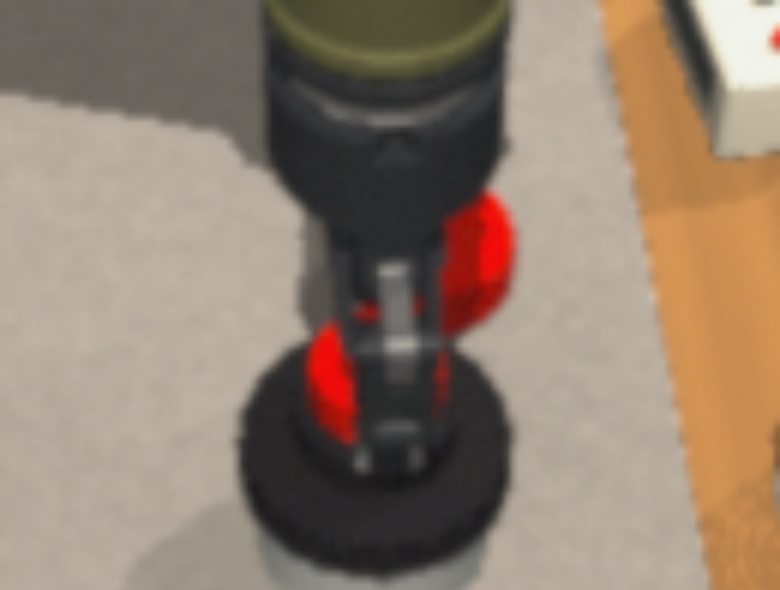

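The side crop shows the lid fully over the tank (flange top measured at z 72.8, home is 73). The cap sits level between the fingers at (335,380), and the fingertips at (390,465) are beside its lower part. I'll close softly on the cap.

{"op": "step_arm", "data": {
  "motion": [
    [0, 0, 0, 0],
    [0, 0, 0, 0],
    [0, 0, 0, 0]
  ],
  "grip": 5.1,
  "newtons": 20
}}

```text
t: 15.28
position: [524.5, -102.7, 108.6]
tool_rot: [-3.142, 0.0, 0.001]
force: [0.3, -0.5, 0.7]
opening: 51.3
gripper_force: 0.0
```

{"op": "step_arm", "data": {
  "motion": [
    [0, 0, 0, 0],
    [0, 0, 0, 0],
    [0, 0, 0, 0],
    [0, 0, 0, 0]
  ],
  "grip": 4.2,
  "newtons": 25
}}

```text
t: 15.78
position: [524.8, -102.8, 108.9]
tool_rot: [3.141, -0.0, 0.0]
force: [1.0, -1.0, 1.2]
opening: 46.0
gripper_force: 25.8
```

Gripped cleanly with no side force. Lifting straight up 100 mm.

{"op": "step_arm", "data": {
  "motion": [
    [0, 0, -0.2, 0],
    [0, 0, -0.3, 0],
    [0, 0, -0.5, 0],
    [0, 0, -0.5, 0],
    [0, 0, -0.5, 0]
  ]
}}

```text
t: 16.4
position: [524.7, -102.8, 129.3]
tool_rot: [3.141, -0.0, 0.0]
force: [0.7, 0.5, -0.6]
opening: 45.7
gripper_force: 25.7
```

{"op": "step_arm", "data": {
  "motion": [
    [0, 0, -1, 0],
    [0, 0, -1.5, 0],
    [0, 0, -1.5, 0],
    [0, 0, -1.5, 0],
    [0, 0, -1.5, 0]
  ]
}}

```text
t: 17.02
position: [524.8, -102.8, 200.1]
tool_rot: [3.141, -0.0, 0.001]
force: [0.2, -0.3, -0.7]
opening: 45.9
gripper_force: 25.7
```

{"op": "step_arm", "data": {
  "motion": [
    [0, 0, -0.7, 0],
    [0, 0, -0.3, 0],
    [0, 0, 0, 0],
    [0, 0, 0, 0],
    [0, 0, 0, 0]
  ]
}}

```text
t: 17.65
position: [524.4, -102.7, 208.3]
tool_rot: [-3.141, 0.0, 0.001]
force: [-0.0, 0.5, 0.6]
opening: 45.7
gripper_force: 25.7
```

```bash
python3 - <<'E'
from h import *
s=manip.read_state(); p=s['position'];print(s['t'],p,s['tool_rot'],s['force'],s['opening'],s['gripper_force'])
c=cap('side'); W=cloud(c)
report(W,c['color'],dict(capt=(p,34,205,222,23.5),neck=(p,40,103,115,18.5),flange=(p,60,68,79,49),sh=(p,34,87,97,30)))
m=(c['color'][...,0]>120)&(c['color'][...,1]<60)&(W[...,2]>150)
print('red z',np.nanpercentile(W[m][:,2],[1,50,99]).round(1))
cv2.imwrite('pics/p5.png',cv2.resize(c['color'][110:280,240:420],(612,578))[:,:,::-1])
E
```

```text
17.65 [ 524.41511065 -102.73290033  208.32345467] [-3.14134961e+00  2.42079250e-04  1.29359298e-03] [-0.02453303  0.48434183  0.56286886] 45.72726446190065 25.69375688675791
capt 134 circ [ 525.5 -105.    25.3] med [ 510.5 -109.4  213.7] col [184.5  24.   14. ]
neck 201 circ [ 525.  -103.3   18. ] med [ 524.5 -104.1  106.8] col [49. 47. 47.]
flange 781 circ [ 524.5 -104.    49.9] med [ 522.7 -121.7   72.8] col [43. 41. 42.]
sh 295 circ [ 525.  -104.    29.5] med [ 521.6 -117.1   92.8] col [41. 39. 40.]
red z [197.7 214.  252.4]
```

View pics/p5.png

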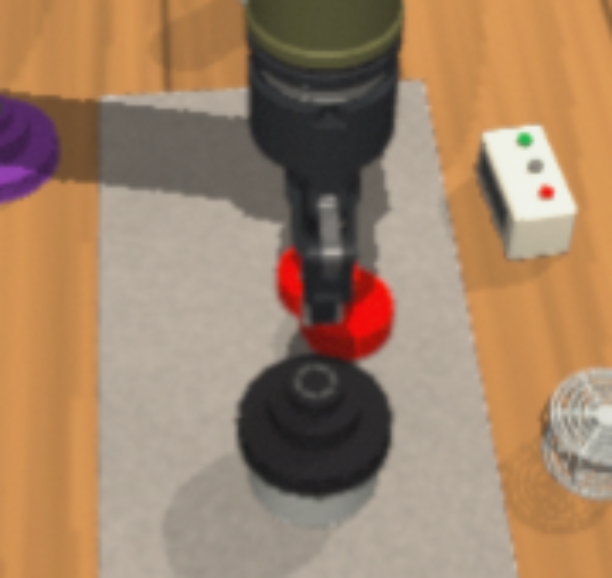

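The crop shows the lid seated on the tank with its neck bare at (315,380). The cap is held level at (300,285), its top about 99 mm higher than before, and the red disc at (350,320) is the decoy on the mat. The job is done, so I'll hand it in.

```bash
python3 -c "
from h import *
print(manip.finish_job())"
```

```text
the job is handed in; nothing more can be done
None
```

The job is handed in: the black lid is fully seated on the tank with its neck bare, and the gripper holds the red cap level about 10 cm above where it sat, after 17.7 s of the 51 s allowed.

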